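Close a food tub with one turn of the lid press

TASK

Press the lid onto the blue food tub: push the tray with the tub fully home under the press, then turn the handwheel clockwise by its red knob through its one revolution until it comes up against its stop, so that the jaw goes down once and is up again. Feel for the stop: bring the wheel firmly up to it but do not force it, or the torque limiter trips; then let go, without having touched the tub or shifted the other things on the worktop.

Things in the scene. Friction and masses are not known exactly. Their poses are not given: they have to be found in the camera images.
- press: White hand-cranked lid press fixed to the worktop, 375 mm long (y), 140 deep (x), within 0.1 rad of square. Origin on the worktop at mid depth; z up, x towards the robot, y from tray end (left) to wheel end (right). Housing 130 x 130 x 150 mm at y = +130 under the handwheel; from it a 34 mm wide grey jaw with a pad leads over the tray's home place at y = -30, at most 150 mm up.
- wheel_centre (a point): Top of the handwheel's hub, on its upright axis, at (0, 130, 181) mm in the press frame. Dark spoked wheel, 150 mm across, rim top 183 mm above the worktop. It works the press turned clockwise seen from above (yellow arrow on the hub), drag at the knob about 3.5 N, up to about 8 N while the lid is pressed. It stays where it is let go.
- knob_top (a point): Centre of the top of the red crank knob: upright cylinder 23 mm across, 40 tall, on the wheel's rim, 60 mm from the wheel's axis, top 225 and foot 185 mm above the worktop. It spins freely, so it can be led round without turning the gripper. At the start it is on the wheel's robot side, within 1.1 rad of the press's +x direction.
- torque_limiter (a joint): Wind-up, rad, of the sprung brass limiter between wheel and shaft: 0.005 rad per N of tangential push at the knob; trips at 0.115 (23 N). The rigid stop is hidden, one revolution from the rest position. The wheel was left 0.05 to 0.6 rad past rest, so the stop comes that much before the knob is back where it started; just where can only be felt.
- jaw (a joint): Angle of the press jaw, rad: 0 raised (wheel at its rest position or on its stop), 0.27 fully down, half a revolution of the wheel on. It is driven by a crank, so near the top it hardly moves as the wheel turns.
- tray_slide (a joint): Travel of the tray, m: 0 drawn out (the start), 0.100 home against its stop, with the tub under the jaw. It slides along the press's +y with about 3 N of friction and stays where it is left.
- tray_handle (a point): Centre of the top of the tray's black handle, an upright post 20 mm across that rises 52 mm above the tray tongue, from 20 to 72 mm above the worktop, at the tray's outer (-y) end, 95 mm from the tub's centre.
- tub: Blue-lidded food tub, 67 x 119 x 51 mm with the lid closed, standing loose in the tray's nest, its long side along the press's x. Origin at the centre of its underside, 20 mm above the worktop.
- tub_lid (a joint): How far the tub's lid stands up from closed, m: 0 closed; 0.006 to 0.009 at the start. It is stiff (about 18 N) and stays where it is pushed.
- soda_can: Bystander: drinks can, 66 mm across, 115 mm tall, at the left of the press; origin under its centre.
- salt_jar: Bystander: small spice jar with a white cap, 40 mm across, 101 mm tall, at the left of the press; origin under its centre.
- jam_jar: Bystander: jam jar, 65 mm across, 95 mm tall, behind the press; origin under its centre.
There are look-alikes about, which are no part of the job. There is more than one size of the tub; the job needs the larger.

How it is judged:
By the outcome, as a careful person would: the job done as asked, in the order asked, and still so for the second after the job is handed in, with the robot touching nothing.
It also fails if it takes over 72 s, if anything falls off the work surface, if the arm or the gripper's body presses on something with over 40 N, if the wrist force passes 120 N, or if a joint passes its speed limit or range.

ROBOT

A 7-joint arm with a two-finger parallel gripper is mounted at the origin on a cart in front of the work surface, level with it; the furniture and walls round the work are solid. World frame = base frame: x ahead of the robot, y to its left, z up, the work surface at z = 0. Lengths are in m, angles in rad, forces in N, time in s.
With the tool pointing down it reaches from about 0.375 to 0.925 m from the base axis. Payload 3.1 kg.
Tool frame: the origin (TCP) lies between the finger pads; the fingertips stand 19 mm ahead of it and the grasp point (between the pads) is the TCP; z points along the fingers, y is the line along which they close (so a half turn about z gives the same grasp; the last joint's range is limited). The gripper opens to 85 mm and grips with 20 to 120 N. Pads are 22 mm wide; open, the fingers measure 114 mm over their backs; the gripper's body (76 mm by 85 mm) begins 54 mm behind the grasp point. The pads swing forward as they close: fully open they stand 13 mm farther back than shut.
Start: joints at [1.108, 0.383, 0.044, 1.598, -0.018, 1.161, -0.05], TCP at [0.232, -0.607, 0.227] pointing down, gripper open.
Joint ranges: [-2.61, 2.61], [-0.41, 2.15], [-1.48, 1.57], [0, 2.5], [-1.57, 4.71], [0.05, 1.97], [-2.85, 2.85]. Speed limits (rad/s): [2.79, 2.79, 3.14, 3.14, 3.14, 3.14, 3.14].

INTERFACE

Orientations are given as a unit quaternion [x, y, z, w].
In Python, from bench import move_ptp, movel, move_j, move_gripper, pause, inverse_kinematics, read_camera, camera_params, MotionError, sign_off, look_for, tip_of, read_time_s, read_qpos, read_joint_vel, read_effort, read_eef_pos, read_tcp_rot, read_ft_force, read_ft_torque, read_finger_gap, read_grasp_force gives the robot as it stands. Calls block until the motion is done:
- move_ptp(position, orientation): joint-space move of the TCP to a pose.
- movel(position, orientation=None, speed=0.15): straight line of the TCP; orientation=None keeps the orientation; speed is the mean speed in m/s.
- move_j(angles): joint-space move.
- move_gripper(opening, effort=None): finger opening in m; effort is the grip in N (None keeps the last); returns when the fingers have stopped.
- pause(seconds).
- inverse_kinematics(position, orientation): joint angles nearest the present ones, or None.
- read_camera(name): name is "scene" or "top" or "wrist"; returns the picture (480x640x3 uint8, red, green, blue); there is no depth.
- camera_params(name): a dict with "K" (3x3 intrinsics, pixels), "camera_from_world" (4x4, takes a point from world to camera coordinates). Camera axes: x right, y down, z forward; pixel columns grow to the right and rows downward; lengths in m; the calibration is good to about 2 mm. The wrist camera is an equidistant fisheye: a pixel r from the principal point sees the ray r / f radians off the axis. A picture is of the moment at which its call begins: read the wrist's pose just before it. camera_params takes no time and is no camera call; for the wrist camera it gives the pose at the moment of the call.
A pose or a line that the arm cannot do raises MotionError and nothing moves.
- sign_off(): hands the job in; it is judged then, once.
Trained networks look in the newest picture that a camera, given by its name, has taken for a name from the list of things; names that differ only in an ending like _2 or _b are one class to them, and where a whole thing is asked for, a point or a joint stands for the part that bears it (a point fixed in the world has none). Each returns a list of dicts, best first, with "confidence" (0 to 1); they miss things now and then, are a little off and sometimes report something else, mostly with a low value. They report only what shows in the picture. A call takes as long as a camera call. They do not tell look-alikes from the thing itself.
- look_for(camera, name): "at" ([column, row] in pixels, amid what is visible of it).
- tip_of(camera, name): "at" ([column, row] in pixels: a listed point, or the origin of a listed thing).
Readings, each from a call of its own:
- read_time_s(): time.
- read_qpos(): joint angles.
- read_joint_vel(): joint speeds.
- read_effort(): joint torques, N m.
- read_eef_pos(): TCP position.
- read_tcp_rot(): TCP orientation.
- read_ft_force(): force on the tool from outside, world axes, zero at the start.
- read_ft_torque(): the same for the moment, N m.
- read_finger_gap(): finger opening in m.
- read_grasp_force(): force on a finger pad.
Only numpy, scipy, OpenCV 4.12 (cv2) and the standard library are available. Lean on these libraries where they do the work, as an engineer would, in place of code of your own. Each camera call takes 0.05 s, during which the arm holds its last target. There are 200 camera calls.

## Working session

There is one attempt and no reset: what is moved stays moved. The work goes in short steps, each a Python script; the robot and the scene stay as the last script left them, time stands still between calls to the robot, and variables do not carry over. Pictures are saved under pics/ and viewed, at most 10 in all, crops included, and the job is handed in when it is done.

```bash
mkdir -p pics
cat > h.py <<'E'
import numpy as np, cv2
from bench import *
def save(n,img): cv2.imwrite('pics/'+n+'.png',img[:,:,::-1])
def ray(cam,px,P=None):
    P=P or camera_params(cam);K=np.array(P['K']);T=np.array(P['camera_from_world'])
    d=np.linalg.inv(K)@[px[0],px[1],1.]
    if cam=='wrist':
        r=np.hypot(d[0],d[1]); d=np.array([d[0]/r*np.sin(r),d[1]/r*np.sin(r),np.cos(r)])
    R=T[:3,:3]; return -R.T@T[:3,3], R.T@d
def atz(cam,px,z,P=None):
    o,d=ray(cam,px,P); return o+d*(z-o[2])/d[2]
E
python3 - <<'E'
from h import *
print(read_time_s(),read_tcp_rot())
for c in ['scene','top']:
    im=read_camera(c); save(c,im)
    for n,z in [('wheel_centre',.181),('knob_top',.225),('tray_handle',.072),('tub',.02),('press',0),('soda_can',0),('salt_jar',0),('jam_jar',0)]:
        for r in tip_of(c,n)[:3]:
            print(c,n,np.round(r['at'],1),round(r['confidence'],2),np.round(atz(c,r['at'],z),4))
print(read_time_s())
E
```

```text
0.0 [ 9.83404914e-01  1.81419287e-01 -3.04271052e-04 -1.31328300e-03]
scene wheel_centre [402.  147.7] 0.95 [ 0.5009 -0.2674  0.181 ]
scene knob_top [245.  382.2] 0.69 [0.4675 0.4123 0.225 ]
scene knob_top [435.2 143.7] 0.59 [ 0.4268 -0.2821  0.225 ]
scene tub [355.8 259.9] 0.96 [ 0.47   -0.0069  0.02  ]
scene tub [289.  338.1] 0.58 [0.4964 0.2563 0.02  ]
scene press [373.7 224.6] 0.97 [ 0.4885 -0.1393  0.    ]
scene soda_can [247.3 383.2] 0.82 [0.5205 0.3882 0.    ]
scene salt_jar [338.3 274.6] 0.68 [0.4904 0.0446 0.    ]
scene salt_jar [295.5 398.4] 0.62 [0.4105 0.3569 0.    ]
scene salt_jar [407.2 148.2] 0.46 [ 0.5385 -0.4414  0.    ]
scene jam_jar [268.7 241.2] 0.93 [0.6999 0.0606 0.    ]
top wheel_centre [444.3 244.3] 0.69 [ 0.4977 -0.2654  0.181 ]
top wheel_centre [197.6 238.2] 0.59 [0.5149 0.3471 0.181 ]
top knob_top [463.3 269.2] 0.56 [ 0.4339 -0.2962  0.225 ]
top tray_handle [306.1 257.3] 0.73 [0.4738 0.0785 0.072 ]
top tray_handle [337.  261.5] 0.18 [ 0.4622 -0.0047  0.072 ]
top tub [250.8 249.4] 0.98 [0.5    0.2333 0.02  ]
top tub [338.1 260.6] 0.88 [ 0.4676 -0.0113  0.02  ]
top press [381.7 254. ] 0.56 [ 0.4872 -0.1373  0.    ]
top soda_can [197.4 239.9] 0.84 [0.5293 0.3873 0.    ]
top soda_can [313.5 182.8] 0.31 [0.6942 0.0562 0.    ]
top salt_jar [206.6 282.8] 0.73 [0.4077 0.3589 0.    ]
top jam_jar [313.2 183.1] 0.79 [0.6933 0.0571 0.    ]
0.9
```

View pics/scene.png

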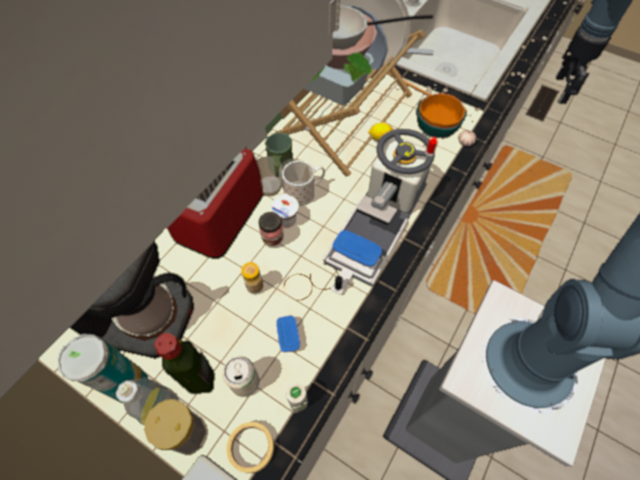

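View pics/top.png

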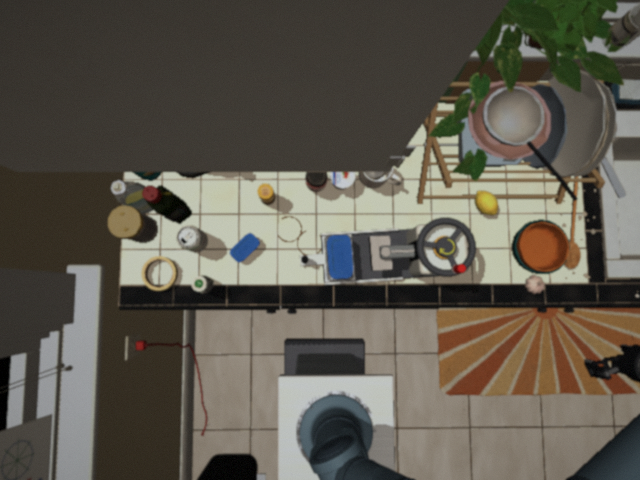

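The scene picture shows the press with its wheel hub at about (402,148), the red knob at (433,146), the tub in the tray at (356,250) and the black handle at (339,282). In the top view the handle is at (306,258) and the knob at (460,269). The small blue tub at (246,247) is the look-alike. I'll take closer looks with the wrist camera on the way over.

```bash
cat >> h.py <<'E'
def down(th): return [float(np.cos(th/2)),float(np.sin(th/2)),0.,0.]
def look(n,things):
    P=camera_params('wrist'); im=read_camera('wrist'); save(n,im)
    for t,z in things:
        for r in tip_of('wrist',t)[:2]:
            print(n,t,np.round(r['at'],1),round(r['confidence'],2),np.round(atz('wrist',r['at'],z,P),4))
E
python3 - <<'E'
from h import *
movel([.232,-.607,.40],speed=.25)
T=[('wheel_centre',.181),('knob_top',.225),('tray_handle',.072),('tub',.02),('press',0)]
move_ptp([.44,-.25,.42],down(0)); print(read_time_s(),np.round(read_qpos(),2)); look('w1',T)
move_ptp([.45,.09,.36],down(0)); print(read_time_s(),np.round(read_qpos(),2)); look('w2',T[2:]+T[:1])
print(read_time_s(),read_ft_force())
E
```

```text
3.2667 [ 0.64  0.01 -0.2   1.65  0.    1.48 -1.14]
w1 wheel_centre [334.2 154.1] 0.75 [ 0.4932 -0.2702  0.181 ]
w1 knob_top [356.  216.6] 0.93 [ 0.4366 -0.289   0.225 ]
w1 tray_handle [ 93.6 176.5] 0.66 [0.4713 0.0835 0.072 ]
w1 tub [160.2 166.1] 0.74 [ 0.476 -0.01   0.02 ]
w1 tub [ 40.2 161. ] 0.65 [0.5047 0.2411 0.02  ]
w1 press [239.9 159.7] 0.7 [ 0.4788 -0.135   0.    ]
4.8667 [ 0.35 -0.06 -0.59  1.83 -0.04  1.36 -1.81]
w2 tray_handle [317.2 179.5] 0.83 [0.4728 0.0867 0.072 ]
w2 tub [197.7 153.3] 0.85 [0.5061 0.2467 0.02  ]
w2 tub [390. 171.] 0.59 [ 0.4793 -0.0101  0.02  ]
w2 press [472.  168.2] 0.83 [ 0.4861 -0.1373  0.    ]
w2 wheel_centre [626.7 186.4] 0.83 [ 0.4934 -0.2716  0.181 ]
5.1167 [-0.00375015  0.52547198 -0.86755083]
```

```bash
python3 -c "
import cv2,numpy as np
a=cv2.imread('pics/w2.png')[60:330,120:520];b=cv2.imread('pics/w1.png')[60:330,120:520]
cv2.imwrite('pics/c.png',np.vstack([cv2.resize(a,(440,297)),cv2.resize(b,(440,297))]))"
```

```text
(no output)
```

View pics/c.png

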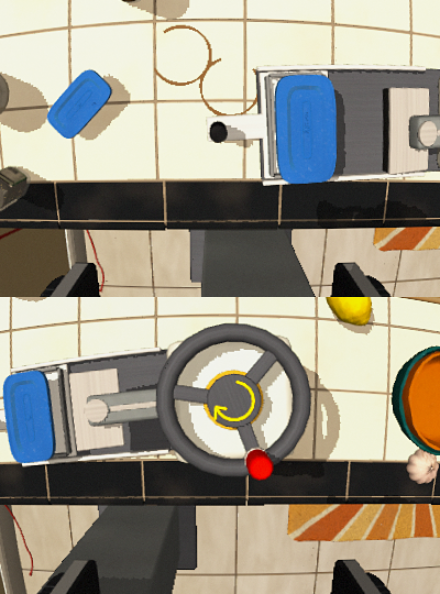

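The handle is at w2 pixel (317,178), with clear space to its left. In w1 the knob is at (356,213), sitting on the near rim. Next I push the tray home.

Run:
```python
from h import *
d=np.array([.065,-.998,0]);h=np.array([.4725,.0865,0]);q=down(.065)
P=lambda s,z=.052:list(h+d*(s-.045)+[0,0,z])
move_gripper(0.0)
move_ptp(P(0,.16),q); movel(P(0),speed=.2); f0=np.array(read_ft_force()); print(read_time_s(),f0)
movel(P(.110),speed=.1)
s=.110
while True:
    f=np.array(read_ft_force())-f0; e=(np.array(read_eef_pos())-h)@d+.045
    print(round(s,4),round(e,4),np.round(f,1))
    if -f@d>12 or s>.135: break
    s+=.002; movel(P(s),speed=.05)
print(read_time_s())
```

```text
7.4083 [ 0.63350696 -0.20936976  0.71454583]
0.11 0.1107 [-0.9 -0.4 -0.4]
0.112 0.1117 [-1.2  2.  -1.3]
0.114 0.1136 [-1.8  3.3 -2.3]
0.116 0.1162 [-1.7  3.2 -1.7]
0.118 0.1184 [-2.   2.6 -1.9]
0.12 0.1205 [-1.7  2.3 -2. ]
0.122 0.1224 [-2.7  2.4 -3.1]
0.124 0.1229 [-2.5  4.8 -2.4]
0.126 0.123 [-2.8  7.9 -1. ]
0.128 0.1232 [-3.5 10.7 -2.1]
0.13 0.1233 [-4.3 14.  -2.1]
11.1583
```

Run:
```python
from h import *
d=np.array([.065,-.998,0]);p=np.array(read_eef_pos())
movel(list(p-d*.03),speed=.15); movel(list(p-d*.03+[0,0,.25]),speed=.3)
move_gripper(.055)
move_ptp([.437,-.288,.33],down(.64)); print(read_time_s(),np.round(read_qpos(),2))
look('w3',[('wheel_centre',.181),('knob_top',.225),('tray_handle',.072),('tub',.02)])
for k in range(0,13):
    a=-2.8-k*np.pi/6; j=inverse_kinematics([.496+.06*np.cos(a),-.2685+.06*np.sin(a),.21],down(.64)); print(None if j is None else np.round(j,2))
print(read_time_s(),read_ft_force())
```

```text
14.35 [ 0.79  0.08 -0.3   1.76  0.02  1.31 -0.45]
w3 wheel_centre [340.8 158. ] 0.56 [ 0.4939 -0.2695  0.181 ]
w3 knob_top [343.4 158.4] 0.62 [ 0.4948 -0.2674  0.225 ]
[ 0.78  0.18 -0.3   1.9   0.06  1.07 -0.48]
[ 0.75  0.15 -0.33  1.94  0.06  1.06 -0.53]
[ 0.72  0.15 -0.35  1.94  0.06  1.06 -0.59]
[ 0.68  0.18 -0.38  1.91  0.08  1.07 -0.66]
[ 0.66  0.24 -0.39  1.85  0.1   1.08 -0.7 ]
[ 0.65  0.29 -0.38  1.77  0.12  1.1  -0.71]
[ 0.66  0.34 -0.37  1.71  0.14  1.11 -0.68]
[ 0.68  0.37 -0.35  1.67  0.14  1.12 -0.64]
[ 0.71  0.37 -0.33  1.67  0.13  1.12 -0.58]
[ 0.74  0.34 -0.31  1.7   0.11  1.11 -0.53]
[ 0.77  0.3  -0.29  1.76  0.09  1.1  -0.48]
[ 0.78  0.24 -0.29  1.83  0.08  1.08 -0.47]
[ 0.78  0.18 -0.3   1.9   0.06  1.07 -0.48]
14.6 [ 0.14273236  0.48596079 -0.26960012]
```

View pics/w3.png

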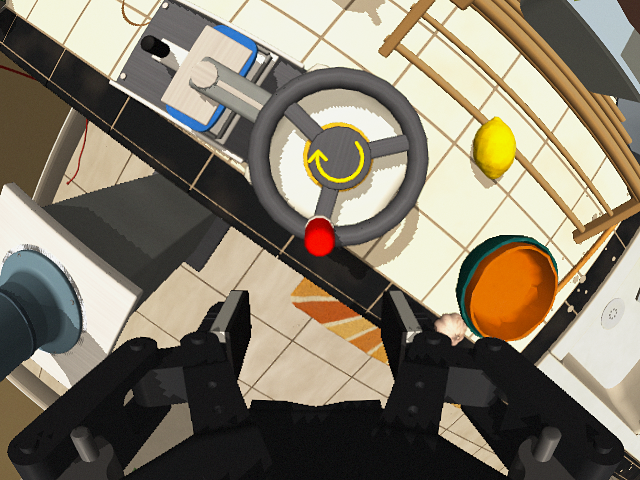

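The tub is now under the jaw and the handle is at (155,46). The red knob top is at about (319,240), which the network missed, and the hub is at (339,158). I'll compute the knob position from that pixel and grip it.

Run:
```python
from h import *
k=atz('wrist',(319.5,241),.225); c=atz('wrist',(339,158),.181); print(k,c,k-c)
k=(k+[.4366,-.289,.225])/2; print(k)
q=down(.64)
movel([k[0],k[1],.27],q,speed=.2); f0=np.array(read_ft_force())
movel([k[0],k[1],.21],speed=.12); print(np.round(np.array(read_ft_force())-f0,1),f0)
move_gripper(.02,60); pause(.2)
print(read_finger_gap(),read_grasp_force(),np.round(np.array(read_ft_force())-f0,1),read_eef_pos(),read_time_s())
save('w4',read_camera('wrist'))
```

```text
[ 0.43867852 -0.28953048  0.225     ] [ 0.49286326 -0.268732    0.181     ] [-0.05418474 -0.02079848  0.044     ]
[ 0.43763926 -0.28926524  0.225     ]
[-1.1  0.7 -0.6] [0.64423131 0.17457587 0.91018882]
0.020585810563229574 28.067363414447755 [-1.   0.   5.1] [ 0.4383187  -0.28974619  0.2111722 ] 16.325
```

View pics/w4.png

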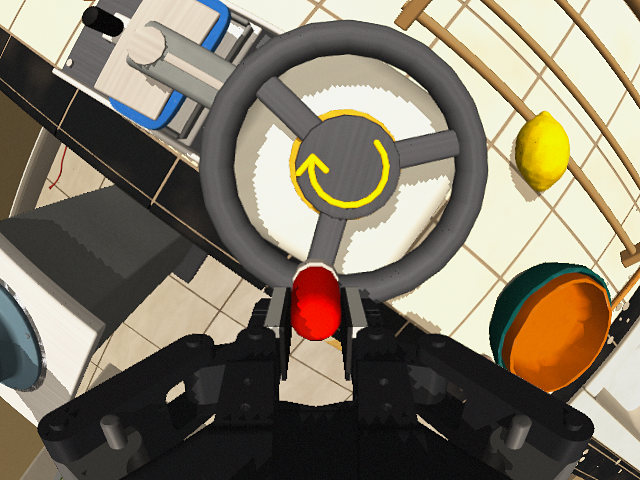

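```bash
cat > wh.py <<'E'
from h import *
C=np.array([.4946,-.2687]);PH=-2.786;F0=np.array([.64,.17,.91]);Q=down(.64)
def state(a):
    "actual knob travel (unwrapped near a), drag, radial force"
    f=(np.array(read_ft_force())-F0); p=np.array(read_eef_pos())[:2]-C
    ph=np.arctan2(p[1],p[0]); act=PH-ph; act+=2*np.pi*round((a-act)/(2*np.pi))
    u=p/np.hypot(*p); t=np.array([u[1],-u[0]])
    return act,-f[:2]@t,f[:2]@u,f[2],np.hypot(*p)
def go(a,r,v=.12):
    ph=PH-a; movel([C[0]+r*np.cos(ph),C[1]+r*np.sin(ph),.211],Q,speed=v)
E
python3 - <<'E'
from wh import *
move_gripper(0.0,60); print(read_finger_gap(),read_grasp_force(),read_time_s())
r=.059; rs=[]
for i,a in enumerate(np.arange(.12,5.5,.12)):
    go(a,r); s=state(a); r=np.clip(r+.3*s[2]/1500,.05,.07)
    if i%3==0: print(round(a,2),np.round(s,3),round(r,4),round(read_time_s(),1))
    if s[1]>18: print('abort',s); break
print(np.round(state(a),3),read_finger_gap(),read_time_s())
E
```

```text
0.01877766503200678 58.4769975207746 16.5917
0.12 [0.11  1.008 3.969 4.28  0.06 ] 0.0598 16.8
0.48 [0.496 1.35  1.106 4.34  0.06 ] 0.0612 17.6
0.84 [0.858 1.571 0.654 5.209 0.061] 0.0612 18.3
1.2 [ 1.213  1.665 -1.158  5.089  0.061] 0.061 19.1
1.56 [ 1.569  1.709 -1.22   5.13   0.061] 0.0605 19.8
1.92 [ 1.901  4.166 -1.03   7.559  0.061] 0.0602 20.6
2.28 [ 2.261  3.669 -0.493  7.257  0.061] 0.0601 21.3
2.64 [ 2.617  3.127 -1.891  6.798  0.06 ] 0.0592 22.1
3.0 [ 2.975  1.378 -1.303  5.698  0.06 ] 0.0583 22.8
3.36 [ 3.337  1.11  -0.221  4.604  0.06 ] 0.0585 23.6
3.72 [3.675 1.804 1.304 4.155 0.059] 0.0585 24.3
4.08 [4.045 3.126 1.001 3.913 0.059] 0.0587 25.1
4.44 [4.445 0.756 0.389 3.83  0.059] 0.059 25.8
4.8 [ 4.814  1.308 -0.279  5.635  0.059] 0.0587 26.6
5.16 [ 5.177 -0.119  1.016  5.789  0.059] 0.0585 27.3
[5.415 0.512 0.47  6.34  0.059] 0.01882190116968425 27.8417
```

Run:
```python
from wh import *
r=.0588;a=5.42
while a<6.6:
    a+=.025; go(a,r,.05); s=state(a); print(round(a,3),np.round(s,3))
    if s[1]>12.5: break
pause(.3); print(np.round(state(a),3),read_finger_gap(),read_time_s())
```

```text
5.445 [ 5.444  1.997 -0.12   4.428  0.059]
5.47 [ 5.464  2.869 -0.331  4.322  0.059]
5.495 [ 5.489  1.753 -0.317  5.121  0.059]
5.52 [ 5.517  2.187 -0.033  4.724  0.059]
5.545 [5.542 2.806 0.761 5.323 0.06 ]
5.57 [ 5.567  3.738 -0.14   5.353  0.06 ]
5.595 [ 5.592  2.435 -0.118  5.1    0.06 ]
5.62 [ 5.616  1.569 -0.216  4.377  0.06 ]
5.645 [5.641 3.274 0.598 5.313 0.06 ]
5.67 [5.666 2.672 0.222 4.09  0.06 ]
5.695 [ 5.691  1.511 -0.254  4.835  0.06 ]
5.72 [5.715 1.553 0.091 5.34  0.06 ]
5.745 [ 5.74   2.487 -0.173  5.371  0.06 ]
5.77 [5.764 2.386 0.199 3.974 0.06 ]
5.795 [ 5.789  2.071 -0.599  5.31   0.06 ]
5.82 [5.814 2.335 0.449 5.07  0.06 ]
5.845 [5.837 3.048 0.02  5.39  0.06 ]
5.87 [5.862 2.266 0.185 6.017 0.06 ]
5.895 [ 5.886  2.799 -0.648  5.824  0.06 ]
5.92 [ 5.911  1.664 -1.389  5.211  0.06 ]
5.945 [5.936 1.891 0.013 5.004 0.06 ]
5.97 [5.959 2.206 0.77  4.133 0.06 ]
5.995 [ 5.984  2.848 -1.294  6.212  0.06 ]
6.02 [ 6.008  2.146 -0.291  4.674  0.06 ]
6.045 [ 6.032  2.7   -0.179  4.629  0.06 ]
6.07 [ 6.056  2.209 -0.645  5.649  0.06 ]
6.095 [ 6.081  2.746 -0.43   4.295  0.06 ]
6.12 [ 6.105  2.566 -0.341  4.721  0.06 ]
6.145 [ 6.129  3.172 -1.2    4.654  0.06 ]
6.17 [6.153e+00 2.001e+00 5.000e-03 5.031e+00 6.000e-02]
6.195 [ 6.172  2.998 -0.286  5.297  0.06 ]
6.22 [ 6.184  5.322 -0.594  2.776  0.06 ]
6.245 [ 6.194  6.435 -0.655  2.557  0.06 ]
6.27 [ 6.204  8.116 -1.093  1.461  0.06 ]
6.295 [ 6.213 10.253 -1.344 -0.348  0.06 ]
6.32 [ 6.223 12.048 -0.935 -0.756  0.06 ]
6.345 [ 6.233 13.437 -2.149 -2.612  0.06 ]
[ 6.233 13.02  -2.011 -2.788  0.06 ] 0.01884498564363712 37.3917
```

Run:
```python
from wh import *
go(6.235,.0595,.05); print(np.round(state(6.2),3))
move_gripper(.055); print(read_eef_pos(),np.round(np.array(read_ft_force())-F0,1))
p=read_eef_pos(); movel([p[0],p[1],.33],Q,speed=.15)
save('w5',read_camera('wrist')); print(read_time_s())
```

```text
[ 6.19   5.388 -2.066  2.074  0.06 ]
[ 0.43847374 -0.29116089  0.20971995] [ 0.  -0.7 -1.8]
39.1083
```

View pics/w5.png

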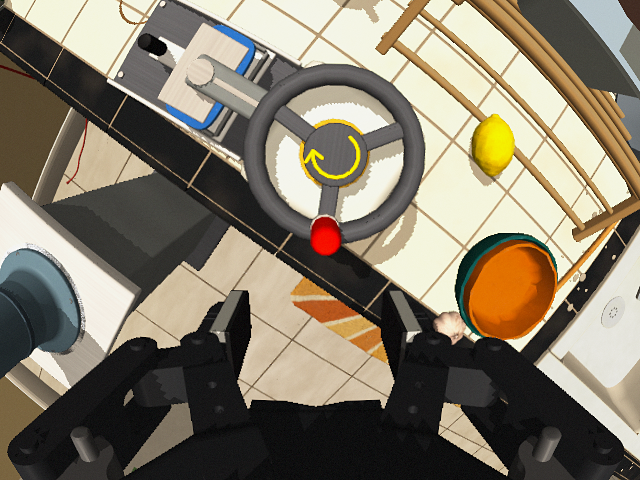

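The knob, now at (325,237), is free and just short of where it started. The jaw is up again and the tray is still home, so I'm handing in.

```bash
python3 -c "
from bench import *
print(sign_off(),read_time_s())"
```

```text
the job is handed in; nothing more can be done
the job is handed in; nothing more can be done
```

Job handed in at about 39 s: tray pushed home, wheel turned clockwise and felt up against its stop at about 13 N (limiter trips at 23 N), knob released with the jaw up again; the lid's closure was not measured.

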